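Slide the date coder's type plate home under its spring clip

ROBOT

A 6-joint arm with a two-finger parallel gripper is mounted at the origin on the work surface. World frame = base frame: x ahead of the robot, y to its left, z up, the work surface at z = 0. Lengths are in mm, angles in rad, forces in N, time in s.
With the tool pointing down it reaches from about 375 to 975 mm from the base axis. Payload 3.8 kg.
Tool frame: the origin (TCP) lies on the centre line of the jaws, within the pads' length; the fingertips stand 25 mm ahead of it and the grasp point (between the pads) lies 6 mm ahead of it; y points along the fingers, z is the direction in which the jaws open and shut, and the axes are right-handed (so a half turn about y gives the same grasp; the last joint's range is limited). The gripper opens to 85 mm and grips with 20 to 120 N. Pads are 22 mm wide; open, the fingers measure 114 mm over their backs; the gripper's body (76 mm by 85 mm) begins 54 mm behind the grasp point. The pads swing forward as they close: fully open they stand 13 mm farther back than shut.
Start: joints at [1.096, 0.264, 1.604, -0, 1.274, -0.037], TCP at [286.162, 611.334, 227.98] pointing down, gripper open.
Joint ranges: [-2.63, 2.63], [-0.94, 2.18], [0.31, 2.57], [-1.31, 4.45], [0, 2.66], [-2.55, 2.55]. Speed limits (rad/s): [2.57, 2.57, 3.14, 3.14, 3.14, 3.14].

INTERFACE

Orientations are given as [roll, pitch, yaw] about the fixed x, y, z axes, in that order (R = Rz(yaw) Ry(pitch) Rx(roll)).
In Python, from plant import bot gives the robot as it stands.
- The arm moves only by the tool step_arm, never from a script. Its argument "plan" is a list that holds one entry, the list of rows, each a list of 6 numbers: the shift along the tool's x, y, z in cm, then the turn, a rotation vector about the tool's x, y, z in rad. A call has 1 to 5 rows; each row shifts and turns the commanded pose from where the row before left it, along the tool's axes as they then stand; what a row does not reach is not made up. A row lasts 1/10 s, in which the tool goes at most 50 mm and 8.59 degrees, less where a joint would pass 70% of its speed; a pose out of reach is approached as far as the arm can. A call with a gripper value outside its range is refused whole. "gripper" is the finger opening in cm, from 0 to 8.54, set as the call begins (left out, the last holds). The fingers move at their own pace and stop on an object; the grip force is fixed at half the most. Time passes only in rows, so rows that do not move let the fingers close. It gives the time, the measured TCP pose, the force and the opening at its end, in the units of the state.
- bot.read_state(): the state, without advancing time (a new reading comes with each control period).
- bot.capture(name): name is "side" or "top" or "wrist"; returns (picture, depth): 384x512x3 uint8, red, green, blue; 384x512 float32, mm along the optical axis (not along the pixel's ray), 0 where there is no reading.
- bot.camera_params(name): a dict with "camera_matrix" (3x3 intrinsics, pixels), "extrinsics" (4x4, takes a point from world to camera coordinates). Camera axes: x right, y up, looking along -z (the intrinsics and any distortion apply to the point x, -y, -z); pixel columns grow to the right and rows downward; lengths in mm; the calibration is good to about 2 mm. A picture is of the moment at which its call begins: read the wrist's pose just before it. camera_params takes no time and is no camera call; for the wrist camera it gives the pose at the moment of the call.
- bot.close_job(): hands the job in, once; it reports no verdict.
Trained networks look in the newest picture that a camera, given by its name, has taken for a name from the list of things; names that differ only in an ending like _2 or _b are one class to them, and where a whole thing is asked for, a point or a joint stands for the part that bears it (a point fixed in the world has none). Each returns a list of dicts, best first, with "confidence" (0 to 1); they miss things now and then, are a little off and sometimes report something else, mostly with a low value. They report only what shows in the picture. A call takes as long as a camera call. They do not tell look-alikes from the thing itself.
- bot.find_in(camera, query): "extent" ([centre column, centre row, width, height] in pixels, round what is visible of it).
- bot.masks_of(camera, query): "pixels" (384x512 bool, what is visible of it) and "extent" ([centre column, centre row, width, height] in pixels, round what is visible of it).
- bot.place_of(camera, query): "pixel" ([column, row] in pixels: a listed point, or the origin of a listed thing).
The state is a dict: "clock": time; "q": joint angles; "qd": joint speeds; "tau": joint torques, N m; "position": TCP position; "tool_rot": TCP orientation; "force": force on the tool from outside, world axes, zero at the start; "torque": the same for the moment, N m; "grip_width": finger opening in mm.
Only numpy, scipy, OpenCV 4.12 (cv2) and the standard library are available. Lean on these libraries where they do the work, as an engineer would, in place of code of your own. Each camera call takes 0.05 s, during which the arm holds its last target.

TASK

On the date coder's loading block, press the spring clip's thumb bar down with one fingertip so that its jaw rises, and keep it down while the other fingertip pushes the type plate along the channel, under the jaw, fully home against the end stop. Then let the clip come down on the plate and move the hand clear. Only press and push: do not lift the plate, and leave everything else on the table where it is.

Things in the scene. Friction and masses are not known exactly. Their poses are not given: they have to be found in the camera images.
- block: Loading block, fixed; its place and yaw vary. Origin: on the table surface, under the centre of the seated (home) plate. +x: the direction in which the plate is pushed; +y: towards the clip's thumb bar; z up. Grey foot 150 x 118 mm, 10 mm thick (x -112 to 38, y -40 to 78 mm) that carries the aluminium bed and the clip.
- bed (a point): Middle of the top of the block's bed (block x -35, y 0, z 30 mm). The bed is 140 x 60 mm (x -105 to 35, y -30 to 30). Two side rails 5 mm high leave a channel 48 mm wide (y -24 to 24), open at its -x end, in which the plate slides.
- stop (a point): Foot of the end stop's face, at block x 25, y 0, z 30 mm: a rigid steel bar across the channel's +x end, 58 mm wide, 10 mm high above the bed.
- shaft (a point): Middle of the clip's hinge shaft, parallel to the block's x at block y 34, z 36 mm (6 mm above the bed), 6 mm thick, x -106 to 22 mm. It stands between the channel and the thumb bar, in two lugs (x -62 and -4 mm) up to 13 mm above the bed.
- plate: Type plate: loose flat dark steel plate, 50 (x) x 44 (y) x 8 mm, about 120 g, 1 mm brass studs on the half of its top away from the thumb bar. Origin: centre of its underside. It lies in the channel, axes along the block's, 24 to 46 mm short of home, not yet under the jaw. Home: origin at block x 0, y 0, leading edge on the end stop.
- clip (a joint): Angle of the spring clip, rad: 0 at rest (jaw down, 1 mm above the bed, blocks the plate) to 0.55 (limit); grows as the thumb bar is pressed. At 0.24 the jaw just clears the plate, and rests there when let down on it. Held open: above 0.30; about 0.45 suits pushing. The spring shuts it: 2 N on the bar at rest, 5 N at 0.45.
- thumb_bar (a point): Middle of the top of the thumb bar: black round bar 12 mm thick, 90 mm long (block x -107 to -17, y about 59 mm), so a fingertip can slide along it while pressing. Its top is 16 mm above the bed at rest, 9 at 0.25 rad, 4 at 0.45, 2 at 0.55: there the fingertips are level with the plate's edge, and the other one, in the channel behind the plate, can push. Sheet steel joins it to the shaft.
- jaw (a point): Middle of the lower edge of the clip's jaw: a steel nose 16 mm long (block x 6 to 22), 4 mm thick, at block y 4 mm, hanging from an arm that crosses above the channel from the shaft. The arm's top is 14 mm above the bed at rest, about 30 mm with the clip fully open.
- spare_plate: Bystander: smaller loose steel plate 36 x 30 x 8 mm on the table beside the block. Origin: centre of its underside.
- screwdriver: Bystander: screwdriver 150 mm long lying beyond the block's stop, handle yellow.
- tape_roll: Bystander: clear roll of tape, 68 mm across, 18 mm high, lying flat beside the block on its thumb bar side.
- knob_nut: Bystander: black clamp knob, 28 mm across, 26 mm high, standing beyond the block's stop.
- tumbler: Bystander: glass tumbler 74 mm across, 120 mm high, at the left of the table.
- flask: Bystander: black flask 72 mm across, 210 mm high, at the right of the table.
- brush: Bystander: bench brush 120 x 50 mm, 38 mm high, lying at the right of the table.
Things that resemble listed ones, but are neither listed nor needed, are in the scene too. What is shaped like the plate but orange is not meant.

How it is judged (in metres and radians):
On the way, in this order (a step that is already met when the one before it is completed fails the run):
1. the thumb bar is pressed and the jaw held up (clip above 0.30 rad) while the plate is still outside it (value of joint clip above 0.3 rad and x of plate in the frame of block below -0.016 m), for 0.1 s.
2. the plate is home (within 3 mm) with the clip still held open (above 0.30 rad) (value of joint clip above 0.3 rad and x of plate in the frame of block between -0.003 and 0.003 m and y of plate in the frame of block between -0.003 and 0.003 m and angle between the x axis of plate and the x axis of block, either way round below 0.12 rad), for 0.1 s.
At the end, for the whole second after the job is handed in: The plate lies flat on the bed, home against the stop (origin within 3 mm of home in x and y, turned less than 0.12 rad), at rest, and the clip is let down on it (0.19 to 0.29 rad) (x of plate in the frame of block between -0.003 and 0.003 m and y of plate in the frame of block between -0.003 and 0.003 m and angle between the x axis of plate and the x axis of block, either way round below 0.12 rad and value of joint clip between 0.19 and 0.29 rad and z of plate in the frame of block between 0.027 and 0.033 m and linear speed of plate below 0.01 m/s and angle between plate's own z axis and vertical below 0.05 rad); the robot touches nothing.
It fails at once if the plate is lifted (more than 6 mm) or tipped (more than 0.2 rad) (z of plate in the frame of block above 0.036 m or angle between plate's own z axis and vertical above 0.2 rad).
It fails at once if a bystander is moved by more than 20 mm (distance of any of spare_plate, screwdriver, tape_roll, knob_nut, tumbler, flask, brush from where it was at the start of the episode above 0.02 m).
It also fails if it takes over 48 s, if anything falls off the work surface, if the arm or the gripper's body presses on something with over 40 N, if the wrist force passes 120 N, or if a joint passes its speed limit or range.

## Working session

There is one attempt and no reset: what is moved stays moved. The work goes in short steps, Python scripts to look and compute and a tool call to move; the robot and the scene stay as the last step left them, time stands still between calls to the robot, and variables do not carry over. Pictures are saved under pics/ and viewed, and the job is handed in when it is done.

Besides the shell and the picture viewer there is one more tool, called in YAML: its name, and indented under it one key for each argument. step_arm: Moves the arm, as the interface text tells. Its arguments: {"type":"object","properties":{"plan":{"type":"array","items":{"type":"array","items":{"type":"array","items":{"type":"number"}}}},"gripper":{"type":"number"}},"required":["plan"]}

```bash
ls; mkdir -p pics
python3 - <<'E'
from plant import bot
import cv2
s=bot.read_state(); print(s)
for n in ("top","side","wrist"):
    im,d=bot.capture(n); cv2.imwrite(f"pics/{n}0.png",im[:,:,::-1])
    p=bot.camera_params(n); print(n,p)
    for q in ("block","plate","thumb_bar","jaw","stop","bed","shaft","clip"):
        try: print(q,[(r['pixel'],round(r['confidence'],2)) for r in bot.place_of(n,q)][:4])
        except Exception as e: print(q,e)
E
```

```text
pics
{'clock': 0.0, 'q': array([ 1.09609734e+00,  2.64753924e-01,  1.60538205e+00, -4.99291229e-06,
        1.27371047e+00, -3.68796291e-02]), 'qd': array([ 3.84320591e-04,  2.75915306e-04,  2.80698000e-04, -1.55082111e-03,
       -7.04791926e-05,  3.47420763e-04]), 'tau': array([-1.07398875e-03, -5.15086234e+01, -3.67329919e+01, -1.20027735e-04,
        1.27780953e-02, -3.84421199e-06]), 'position': array([285.82615769, 610.67305339, 226.65717675]), 'tool_rot': array([-1.57304876e+00,  7.83323725e-05, -4.37817978e-01]), 'force': array([-0.75610186, -0.05702402, -0.48707908]), 'torque': array([ 0.0113765 ,  0.04828012, -0.03341186]), 'grip_width': 85.28995928934438}
top {'camera_matrix': array([[361.73988489,   0.        , 260.44338805],
       [  0.        , 361.73988489, 191.73257117],
       [  0.        ,   0.        ,   1.        ]]), 'extrinsics': array([[ 1.08604713e-02, -9.99940046e-01, -1.39790949e-03,
        -2.32928018e+01],
       [ 9.80178691e-01,  1.03692563e-02,  1.97843907e-01,
        -5.88238444e+02],
       [-1.97817551e-01, -3.51887918e-03,  9.80232541e-01,
     
[... 1460 characters left out ...]
y([[265.27604298,   0.        , 257.51616269],
       [  0.        , 265.27604298, 191.24453503],
       [  0.        ,   0.        ,   1.        ]]), 'extrinsics': array([[ 4.23644235e-01,  9.05828606e-01,  3.13424824e-04,
        -6.73943104e+02],
       [-8.68320374e-01,  4.06200612e-01, -2.84641513e-01,
         3.64307081e+01],
       [-2.57963738e-01,  1.20314583e-01,  9.58633982e-01,
        -3.79155537e+02],
       [ 0.00000000e+00,  0.00000000e+00,  0.00000000e+00,
         1.00000000e+00]])}
block []
plate []
thumb_bar []
jaw []
stop []
bed []
shaft []
clip it knows: bed, block, brush, flask, jaw, knob_nut, plate, screwdriver, shaft, spare_plate, stop, tape_roll, thumb_bar, tumbler
```

View pics/top0.png

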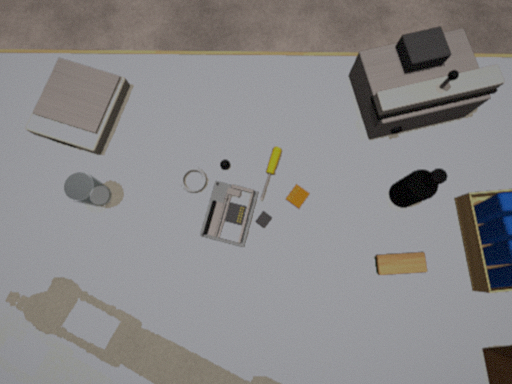

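View pics/side0.png

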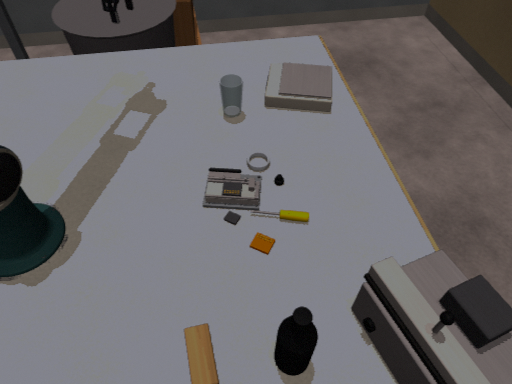

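Run:
```python
import cv2
a=cv2.imread('pics/top0.png')[165:265,160:330]; cv2.imwrite('pics/topc.png',cv2.resize(a,None,fx=4.7,fy=4.7,interpolation=cv2.INTER_CUBIC))
a=cv2.imread('pics/side0.png')[130:270,150:320]; cv2.imwrite('pics/sidec.png',cv2.resize(a,None,fx=4.2,fy=4.2,interpolation=cv2.INTER_CUBIC))
```

```text
(no output)
```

View pics/topc.png

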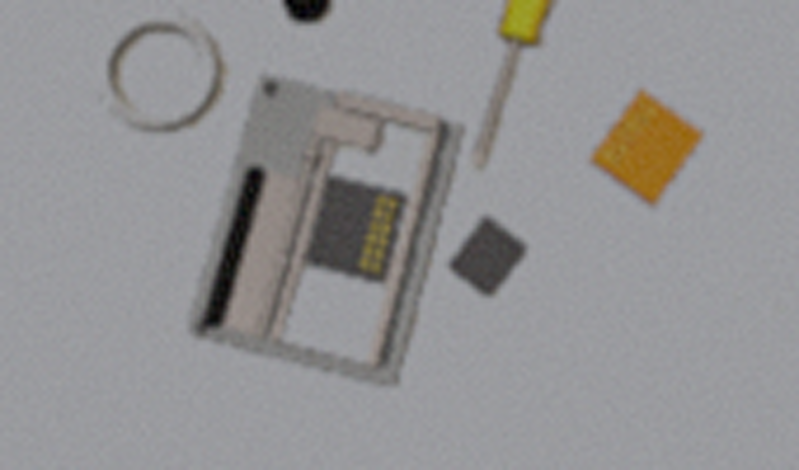

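View pics/sidec.png

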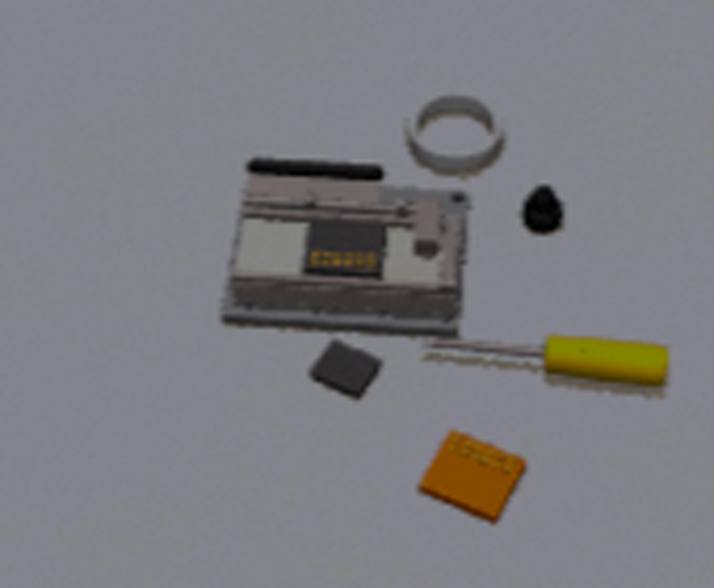

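The dark studded plate in the channel is at about top px (236,214). It could be confused with the spare plate at (264,219) and the orange plate at (297,196). The one in the channel matches the description, and the close crop confirms it.

```bash
cat > h.py <<'E'
import numpy as np, cv2
from scipy.optimize import least_squares
PTS={'block':(0,0,0),'bed':(-35,0,30),'stop':(25,0,30),'shaft':(-42,34,36),'thumb_bar':(-62,59,46),'jaw':(14,4,31)}
def proj(cp,P):
    P=np.atleast_2d(P).astype(float); E=cp['extrinsics']; K=cp['camera_matrix']
    c=P@E[:3,:3].T+E[:3,3]; u=K[0,0]*c[:,0]/-c[:,2]+K[0,2]; v=K[1,1]*-c[:,1]/-c[:,2]+K[1,2]
    return np.c_[u,v]
def b2w(p,P):
    P=np.atleast_2d(P).astype(float); c,s=np.cos(p[2]),np.sin(p[2])
    return np.c_[p[0]+c*P[:,0]-s*P[:,1],p[1]+s*P[:,0]+c*P[:,1],P[:,2]]
def w2b(p,P):
    P=np.atleast_2d(P).astype(float); c,s=np.cos(p[2]),np.sin(p[2]); d=P[:,:2]-p[:2]
    return np.c_[c*d[:,0]+s*d[:,1],-s*d[:,0]+c*d[:,1],P[:,2]]
def unproj(cp,px,z):
    E=cp['extrinsics'];K=cp['camera_matrix']
    d=np.array([(px[0]-K[0,2])/K[0,0],-(px[1]-K[1,2])/K[1,1],-1]); R=E[:3,:3]; o=-R.T@E[:3,3]; w=R.T@d
    return o+w*(z-o[2])/w[2]
def fit(obs,x0):  # obs: list (cp,blockpoint,px)
    f=lambda p: np.concatenate([proj(cp,b2w(p,P))[0]-px for cp,P,px in obs])
    r=least_squares(lambda p:f([p[0],p[1],p[2]/100]),[x0[0],x0[1],x0[2]*100],loss='soft_l1')
    p=r.x*[1,1,.01]; return p,f(p).reshape(-1,2)
def draw(im,cp,p,clip=0,plate=None):
    im=cv2.resize(im[:,:,::-1],None,fx=1.5,fy=1.5).copy()
    def poly(P,c,cl=True): 
        q=proj(cp,b2w(p,P))*1.5; cv2.polylines(im,[q.round().astype(int)],cl,c,1)
    poly([(-112,-40,10),(38,-40,10),(38,78,10),(-112,78,10)],(0,255,0))
    poly([(-105,-24,35),(25,-24,35),(25,24,35),(-105,24,35)],(255,0,0))
    poly([(-107,59,46),(-17,59,46)],(0,0,255),False)
    if plate is not None: poly([(plate-25,-22,38),(plate+25,-22,38),(plate+25,22,38),(plate-25,22,38)],(255,0,255))
    return im
E
python3 - <<'E'
from plant import bot
from h import *
T={'block':(241,201),'bed':(232,215.8),'stop':(241.1,190.4),'shaft':(223.9,211.4),'thumb_bar':(205.8,216.9),'jaw':(240.5,196.7)}
S={'block':(249.6,199.2),'bed':(233.5,187.9),'stop':(254.2,190.6),'shaft':(232.7,178.4),'thumb_bar':(224.5,169.7),'jaw':(249.4,188.5)}
obs=[];ct=bot.camera_params('top');cs=bot.camera_params('side')
for k in T: obs.append((ct,PTS[k],T[k])); obs.append((cs,PTS[k],S[k]))
p,r=fit(obs,[600,30,-.35]); print(p); print(r.round(1))
for cp,px in((ct,(233.9,212.9)),(cs,(229.5,186.8))): print(w2b(p,unproj(cp,px,30)))
for n,cp in(('top',ct),('side',cs)):
    im=cv2.cvtColor(cv2.imread(f'pics/{n}0.png'),cv2.COLOR_BGR2RGB); d=draw(im,cp,p,plate=-33)
    d=d[220:400,220:420] if n=='top' else d[220:340,280:420]
    cv2.imwrite(f'pics/{n}fit.png',cv2.resize(d,None,fx=3.2,fy=3.2,interpolation=cv2.INTER_CUBIC))
E
```

```text
[ 5.72558444e+02  3.72656585e+01 -2.57857947e-01]
[[-1.1  0.8]
 [-4.4 -1.7]
 [ 3.4 -2.9]
 [-1.5  1.5]
 [ 0.8  0.2]
 [ 0.4  0.4]
 [-2.4  0.3]
 [-1.8 -0.2]
 [ 3.4 -0.8]
 [ 0.1 -1.3]
 [-1.3 -2.5]
 [ 1.2  0.8]]
[[-35.99126429   3.63247543  30.        ]]
[[-42.76209724   8.38876148  30.        ]]
```

View pics/topfit.png

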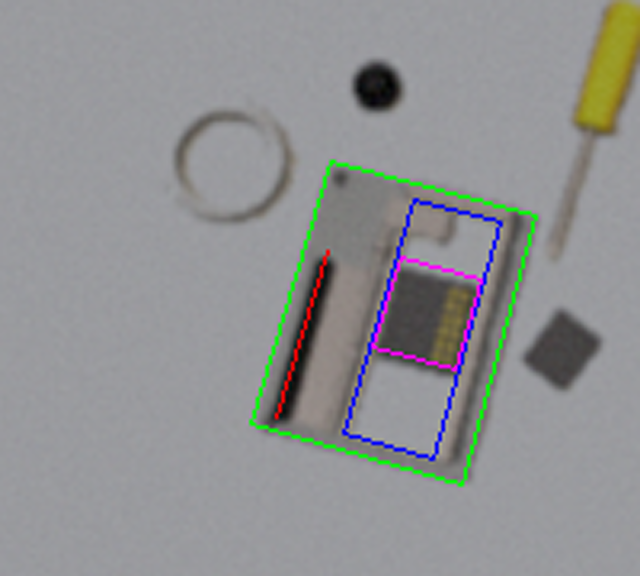

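step_arm:
  plan:
    - [[3,0,-2.75,0,0,0],[3,0,-2.75,0,0,0],[3,0,-2.75,0,0,0],[3,0,-2.75,0,0,0],[3,0,-2.75,0,0,0]]
  gripper: 4.5

```text
clock: 1.7
position: [364.1, 421.8, 228.1]
tool_rot: [-1.57, -0.0, -0.437]
force: [1.1, 0.6, -0.1]
grip_width: 45.2
```

step_arm:
  plan:
    - [[3,0,-2.75,0,0,0],[3,0,-2.75,0,0,0],[3,0,-2.75,0,0,0],[3,0,-2.75,0,0,0],[3,0,-2.75,0,0,0]]

```text
clock: 2.2
position: [441.7, 233.6, 228.3]
tool_rot: [-1.57, -0.001, -0.438]
force: [0.5, -0.2, 0.4]
grip_width: 45.0
```

step_arm:
  plan:
    - [[3,0,-2.75,0,0,0],[3,0,-2.75,0,0,0],[3,0,-2.75,0,0,0],[2,0,-2,0,-0.09,0],[0,0,0,0,-0.09,0]]

```text
clock: 2.7
position: [498.6, 92.4, 228.2]
tool_rot: [-1.572, -0.001, -0.258]
force: [-0.1, 0.1, -0.2]
grip_width: 44.9
```

Run:
```python
from plant import bot
from h import *
s=bot.read_state();print(s['clock'],s['position'],s['tool_rot'],s['force'],s['grip_width'])
p=[572.56,37.27,-.2579]; print(w2b(p,s['position']))
cp=bot.camera_params('wrist'); im,d=bot.capture('wrist'); cv2.imwrite('pics/w1raw.png',im[:,:,::-1]);np.save('w1d.npy',d)
np.save('w1E.npy',cp['extrinsics'])
cv2.imwrite('pics/w1.png',draw(im,cp,p,plate=-36))
for q in PTS: print(q,[(r['pixel'],round(r['confidence'],2)) for r in bot.place_of('wrist',q)][:3])
print('plate',[(r['pixel'],round(r['confidence'],2)) for r in bot.place_of('wrist','plate')][:3])
```

```text
2.7 [498.62106382  92.4216199  228.24832052] [-1.57174417e+00 -1.29877394e-03 -2.58115507e-01] [-0.0830358   0.14625835 -0.17173648] 44.87596469746084
[[-85.56005864  34.46946223 228.24832052]]
block [([237.3, 221.0], 0.7)]
bed []
stop [([232.5, 245.8], 0.84), ([233.8, 205.1], 0.34)]
shaft [([256.2, 200.6], 0.86)]
thumb_bar [([277.6, 190.5], 0.73), ([233.3, 204.7], 0.64)]
jaw [([235.6, 239.5], 0.76)]
plate [([145.3, 252.4], 0.61), ([232.2, 206.9], 0.59)]
```

View pics/w1.png

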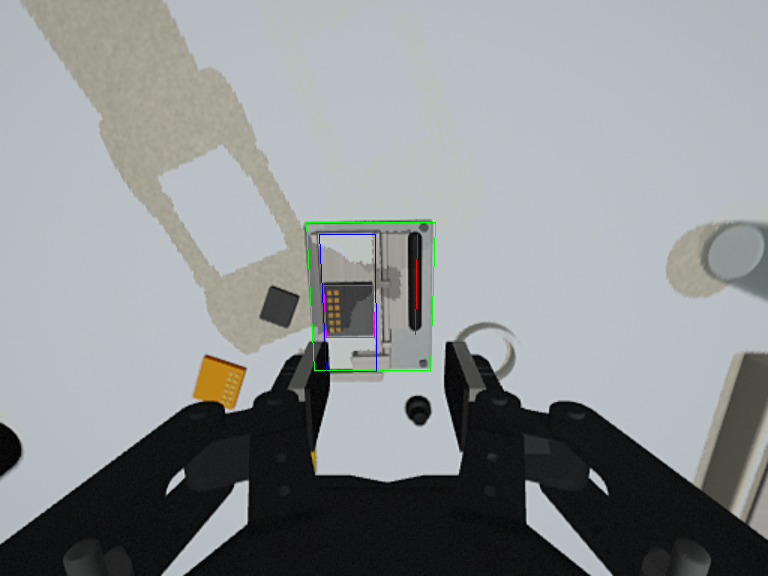

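Run:
```python
import cv2
d=cv2.imread('pics/w1.png')
cv2.imwrite('pics/w1c.png',cv2.resize(d[210:390,290:450],None,fx=3.3,fy=3.3,interpolation=cv2.INTER_CUBIC))
d=cv2.imread('pics/w1raw.png')
cv2.imwrite('pics/w1d.png',cv2.resize(d[140:260,193:300],None,fx=5,fy=5,interpolation=cv2.INTER_CUBIC))
```

```text
(no output)
```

View pics/w1c.png

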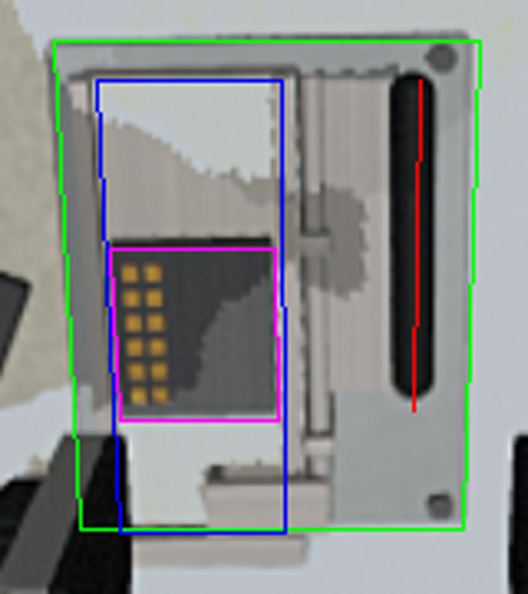

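View pics/w1d.png

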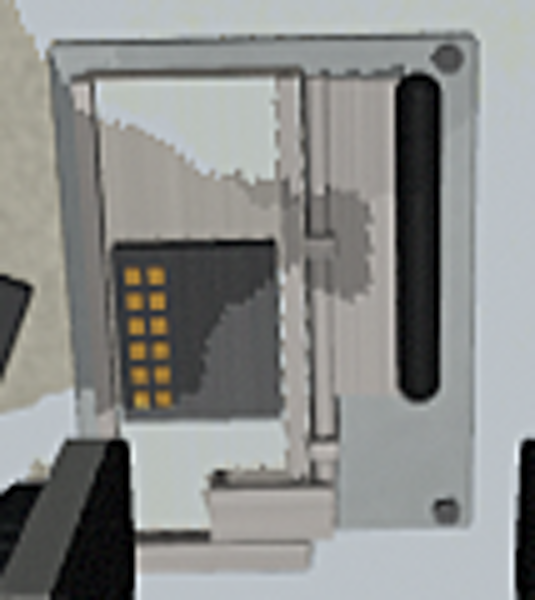

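Run:
```python
from plant import bot
from h import *
cp=bot.camera_params('wrist'); cp['extrinsics']=np.load('w1E.npy')
o=[((-112,-40,10),(52,45)),((-112,78,10),(473,40)),((38,78,10),(472,526)),((-107,59,40),(418,73)),((-17,59,40),(418,402)),((-105,24,35),(278,75)),((-105,-24,35),(95,75)),((-106,34,39),(320,75))]
obs=[(cp,P,np.array(c)/5+[193,140]) for P,c in o]
p,r=fit(obs,[572,37,-.258]);print(p);print(r.round(1))
for c in((112,243),(275,241),(281,416),(122,418)): print(w2b(p,unproj(cp,np.array(c)/5+[193,140],38)).round(1))
s=bot.read_state();print(w2b(p,s['position']),s['clock'],s['tool_rot'])
# fingertip block coords from depth
d=np.load('w1d.npy'); E=cp['extrinsics'];K=cp['camera_matrix']
for (u,v) in((207,236),(212,238),(218,236),(299,236),(305,232),(312,236)):
    z=d[v,u]; c=np.array([(u-K[0,2])/K[0,0]*z,-(v-K[1,2])/K[1,1]*z,-z]); w=E[:3,:3].T@(c-E[:3,3]); print(u,v,z,w2b(p,w).round(1))
im=cv2.cvtColor(cv2.imread('pics/w1raw.png'),cv2.COLOR_BGR2RGB)
cv2.imwrite('pics/w1e.png',cv2.resize(draw(im,cp,p,plate=-36)[210:390,280:480],None,fx=3.3,fy=3.3,interpolation=cv2.INTER_CUBIC))
```

```text
[ 5.72277496e+02  3.75820629e+01 -2.41734388e-01]
[[-0.7 -0.7]
 [ 1.5 -1.1]
 [-0.1  0.6]
 [ 0.  -0.4]
 [-0.3 -0.1]
 [ 0.5  0.6]
 [-0.3  1.2]
 [-0.1  0.2]]
[[-62.5 -21.4  38. ]]
[[-62.4  21.6  38. ]]
[[-12.4  21.9  38. ]]
[[-12.5 -21.7  38. ]]
[[-86.88767515  39.03470332 228.00809187]] 3.1 [-1.57072484e+00 -4.51766166e-05 -2.57431571e-01]
207 236 137.24995 [[-97.3   8.7 249.3]]
212 238 135.45549 [[-97.   11.6 251.2]]
218 236 151.90428 [[-90.6  12.1 236. ]]
299 236 143.79051 [[-93.6  57.3 243.3]]
305 232 141.36597 [[-96.6  60.1 244.9]]
312 236 136.72878 [[-96.6  62.9 249.7]]
```

View pics/w1e.png

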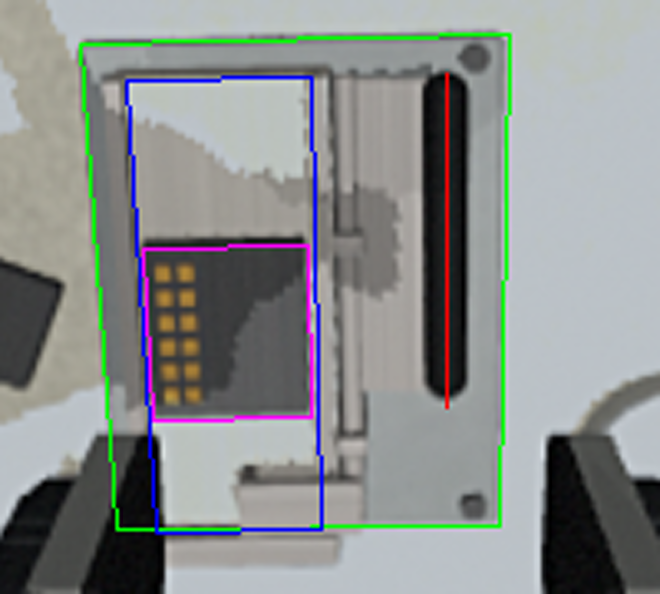

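Run:
```python
from plant import bot
from h import *
from scipy.spatial.transform import Rotation as Ro
s=bot.read_state(); cp=bot.camera_params('wrist'); E=cp['extrinsics']
R=Ro.from_euler('xyz',s['tool_rot']).as_matrix(); c=-E[:3,:3].T@E[:3,3]
print('cam in tool',R.T@(c-s['position'])); print('cam axes in tool',(R.T@E[:3,:3].T).round(3))
for y in (0,10,25): 
  for z in(-22.5,0,22.5): print(y,z,proj(cp,s['position']+R@[-11,y,z]).round(1))
im=cv2.imread('pics/w1raw.png')[200:330,170:345]
cv2.imwrite('pics/w1f.png',cv2.resize(im,None,fx=4.5,fy=4.5,interpolation=cv2.INTER_CUBIC))
```

```text
cam in tool [ -73.42719252 -146.03768322   -1.0497705 ]
cam axes in tool [[-0.    -0.959 -0.285]
 [-0.     0.285 -0.959]
 [ 1.    -0.    -0.   ]]
0 -22.5 [[221.4 222. ]]
0 0 [[259.2 222. ]]
0 22.5 [[297. 222.]]
10 -22.5 [[223.4 215.7]]
10 0 [[259.1 215.7]]
10 22.5 [[294.7 215.7]]
25 -22.5 [[226.1 207.5]]
25 0 [[259.  207.5]]
25 22.5 [[291.8 207.5]]
```

View pics/w1f.png

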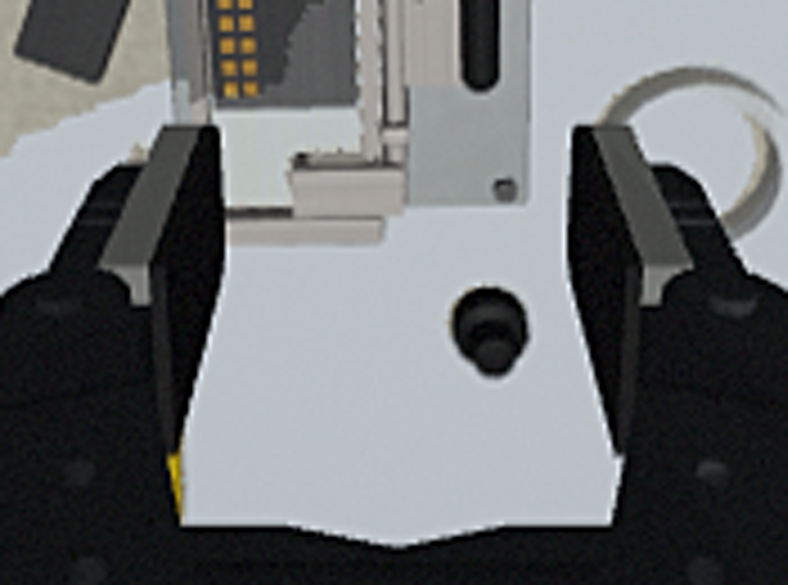

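Run:
```python
from plant import bot
from h import *
from scipy.spatial.transform import Rotation as Ro
s=bot.read_state(); cp=bot.camera_params('wrist'); im,d=bot.capture('wrist')
cv2.imwrite('pics/w2raw.png',im[:,:,::-1])
E=cp['extrinsics'];K=cp['camera_matrix']
print(s['clock'],s['position'],s['tool_rot'],s['qd'].round(3))
R=Ro.from_euler('xyz',s['tool_rot']).as_matrix()
v,u=np.mgrid[0:384,0:512]
c=np.stack([(u-K[0,2])/K[0,0]*d,-(v-K[1,2])/K[1,1]*d,-d],-1); w=(c-E[:3,3])@E[:3,:3]; t=(w-s['position'])@R
for vv in range(222,300,6):
    print(vv,[tuple(t[vv,uu].round(0).astype(int)) for uu in (196,202,208,213,217,221)])
print('table z',w[60,350],w[330,255])
m=(d>0)&(t[...,1]<60)&(abs(t[...,0])<14)
for sgn in(-1,1):
    mm=m&(sgn*t[...,2]>0); print(sgn,np.percentile(t[mm],[1,50,99],axis=0).round(1))
```

```text
3.1 [497.26054363  96.28157784 228.00809187] [-1.57072484e+00 -4.51766166e-05 -2.57431571e-01] [-0.    -0.    -0.001 -0.001 -0.001 -0.006]
222 [(np.int64(86), np.int64(227), np.int64(-94)), (np.int64(86), np.int64(227), np.int64(-85)), (np.int64(82), np.int64(217), np.int64(-74)), (np.int64(74), np.int64(199), np.int64(-63)), (np.int64(69), np.int64(188), np.int64(-56)), (np.int64(70), np.int64(189), np.int64(-51))]
228 [(np.int64(96), np.int64(228), np.int64(-95)), (np.int64(96), np.int64(228), np.int64(-86)), (np.int64(-12), np.int64(-11), np.int64(-28)), (np.int64(-11), np.int64(-9), np.int64(-26)), (np.int64(-12), np.int64(-11), np.int64(-23)), (np.int64(83), np.int64(198), np.int64(-52))]
234 [(np.int64(107), np.int64(229), np.int64(-96)), (np.int64(106), np.int64(226), np.int64(-86)), (np.int64(-12), np.int64(-18), np.int64(-27)), (np.int64(-12), np.int64(-18), np.int64(-25)), (np.int64(-8), np.int64(-11), np.int64(-24)), (np.int64(92), np.int64(197), np.int64(-53))]
240 [(np.int64(-8), np.int64(-16), np.int64(-34)), (np.int64(-12), np.int64(-25), np.int64(-29)), (np.int64(-12)
[... 2246 characters left out ...]
-19)), (np.int64(4), np.int64(-42), np.int64(-24)), (np.int64(204), np.int64(228), np.int64(-74)), (np.int64(204), np.int64(228), np.int64(-68)), (np.int64(205), np.int64(229), np.int64(-61))]
294 [(np.int64(-18), np.int64(-74), np.int64(-21)), (np.int64(-18), np.int64(-74), np.int64(-19)), (np.int64(6), np.int64(-44), np.int64(-24)), (np.int64(215), np.int64(227), np.int64(-75)), (np.int64(217), np.int64(229), np.int64(-68)), (np.int64(215), np.int64(227), np.int64(-61))]
table z [393.7232366  245.49949438  -0.88166002] [484.57892149  97.80645343 311.43896486]
-1 [[-13.7 -98.7 -63.8]
 [-11.7 -80.7 -48. ]
 [  9.9 -15.3  -0.7]]
1 [[-13.8 -98.7   0.7]
 [-11.7 -80.1  46.2]
 [ 10.  -15.2  61.4]]
```

step_arm:
  plan:
    - [[0.1,2,-0.85,0,-0.0155,0],[0,4,0,0,0,0],[0,3,0,0,0,0],[0,1,0,0,0,0],[0,0,0,0,0,0]]
  gripper: 5.0

```text
clock: 3.65
position: [494.7, 87.3, 126.3]
tool_rot: [-1.572, 0.004, -0.242]
force: [0.2, 0.1, -0.1]
grip_width: 50.3
```

```bash
cat > look.py <<'E'
from plant import bot
from h import *
import sys
p=[572.28,37.58,-.2417]
s=bot.read_state(); print(s['clock'],s['position'].round(1),s['tool_rot'].round(4),s['force'].round(1),s['grip_width'].round(1),'blk',w2b(p,s['position']).round(1))
k=sys.argv[1]
for n in sys.argv[2:]:
    cp=bot.camera_params(n); im,d=bot.capture(n); cv2.imwrite(f'pics/{n}{k}raw.png',im[:,:,::-1])
    np.save(f'{n}{k}E.npy',cp['extrinsics']); np.save(f'{n}{k}d.npy',d)
    if n=='wrist': o=draw(im,cp,p,plate=-37.4)
    else:
        q=proj(cp,[s['position']])[0].astype(int); o=im[max(q[1]-70,0):q[1]+90,max(q[0]-90,0):q[0]+90,::-1]; o=cv2.resize(o,None,fx=3.7,fy=3.7,interpolation=cv2.INTER_CUBIC)
    cv2.imwrite(f'pics/{n}{k}.png',o)
E
python3 look.py 3 wrist side
```

```text
Traceback (most recent call last):
  File "look.py", line 5, in <module>
    s=bot.read_state(); print(s['clock'],s['position'].round(1),s['tool_rot'].round(4),s['force'].round(1),s['grip_width'].round(1),'blk',w2b(p,s['position']).round(1))
                                                                                                           ^^^^^^^^^^^^^^^^^^^^^
AttributeError: 'float' object has no attribute 'round'
```

```bash
sed -i "s/s\['grip_width'\].round(1)/round(float(s['grip_width']),1)/" look.py; python3 look.py 3 wrist side
```

```text
3.65 [494.7  87.3 126.3] [-1.5722  0.0037 -0.2419] [ 0.2  0.1 -0.1] 50.3 blk [[-87.2  29.7 126.3]]
```

View pics/wrist3.png

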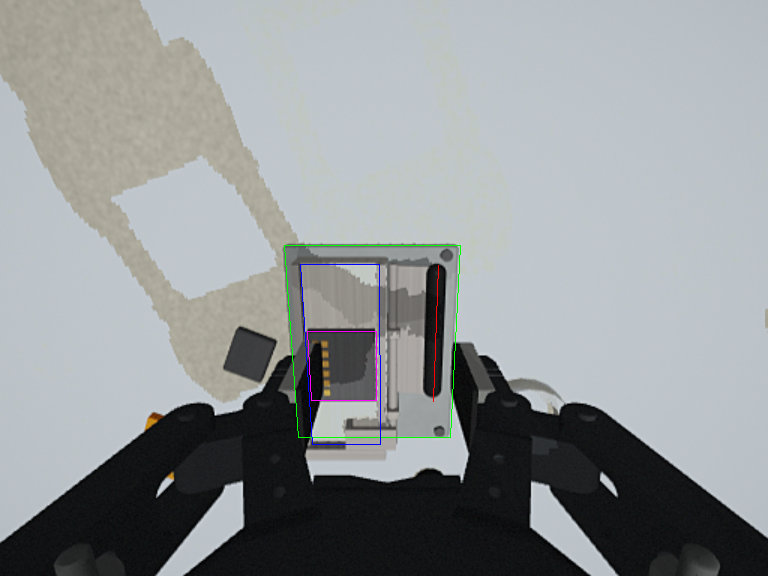

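View pics/side3.png

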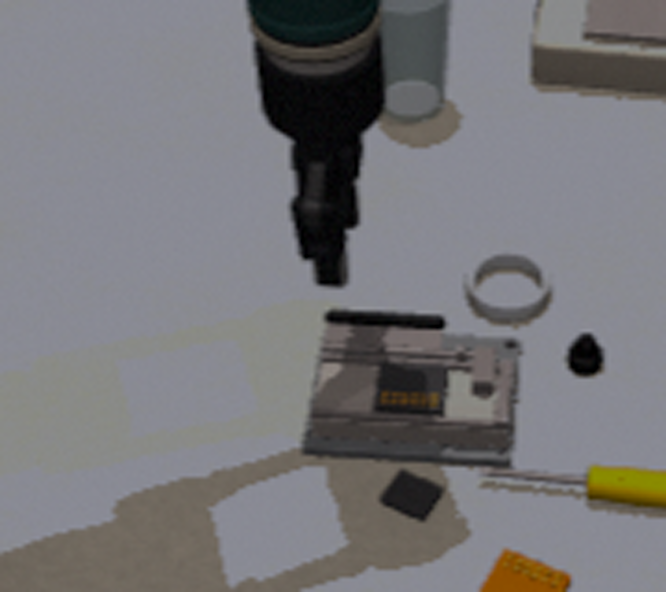

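Run:
```python
from plant import bot
from h import *
from scipy.spatial.transform import Rotation as Ro
s=bot.read_state(); cp=bot.camera_params('side'); R=Ro.from_euler('xyz',s['tool_rot']).as_matrix()
q=proj(cp,[s['position']])[0].astype(int); o=np.maximum(q-[90,70],0)
print('tip seen',o+np.array([330,283])/3.7)
for y in(-15,-10,0,10,25): print(y,[proj(cp,s['position']+R@[-1,y,z]).round(1)[0] for z in(-28,28)])
E=np.load('wrist3E.npy');d=np.load('wrist3d.npy');K=bot.camera_params('wrist')['camera_matrix']
v,u=np.mgrid[0:384,0:512]
c=np.stack([(u-K[0,2])/K[0,0]*d,-(v-K[1,2])/K[1,1]*d,-d],-1); w=(c-E[:3,3])@E[:3,:3]
p=[572.28,37.58,-.2417]; b=w2b(p,w.reshape(-1,3)).reshape(384,512,3)
for name,(x0,x1,y0,y1) in dict(bar=(-100,-90,56,62),plate=(-58,-40,5,18),bed=(-100,-85,-15,15)).items():
    m=(b[...,0]>x0)&(b[...,0]<x1)&(b[...,1]>y0)&(b[...,1]<y1)&(b[...,2]<90)&(d>0); print(name,np.percentile(b[m][:,2],[5,50,95]).round(1))
for lo,hi in((-2,20),(45,75)):
    m=(b[...,2]>85)&(b[...,2]<200)&(b[...,1]>lo)&(b[...,1]<hi)&(d>0)&(b[...,0]<-75)&(b[...,0]>-105); print(np.percentile(b[m],[0.5,2,10,50,90,99],axis=0).round(1))
```

```text
tip seen [211.18918919 159.48648649]
-15 [array([209.8, 157. ]), array([212.9, 141.3])]
-10 [array([210. , 158.4]), array([213.1, 142.8])]
0 [array([210.3, 161.3]), array([213.3, 145.7])]
10 [array([210.6, 164.1]), array([213.6, 148.6])]
25 [array([211. , 168.3]), array([214. , 152.8])]
bar [44.4 45.9 46.6]
plate [37.3 38.2 39.2]
bed [29.1 30.2 31.3]
[[-104.9   -1.9  133.7]
 [-104.8   -1.8  136.1]
 [-100.4   -0.9  143.1]
 [ -98.7    3.1  167.2]
 [ -83.2    3.9  189.5]
 [ -77.4    8.8  199.7]]
[[-104.9   48.7  135.1]
 [-104.5   51.6  138.5]
 [-100.2   53.7  148.7]
 [ -95.2   61.5  181.2]
 [ -83.2   73.9  189. ]
 [ -77.3   74.9  199.1]]
```

step_arm:
  plan:
    - [[0,3,0.1,0,0,0],[0,3,0,0,0,0],[0,1.5,0,0,0,0],[0,0,0,0,0,0],[0,0,0,0,0,0]]

```text
clock: 4.25
position: [498.2, 88.4, 54.8]
tool_rot: [-1.57, -0.003, -0.242]
force: [0.3, 0.3, 1.3]
grip_width: 50.0
```

```bash
python3 look.py 4 wrist side;python3 - <<'E'
import cv2
d=cv2.imread('pics/wrist4.png'); cv2.imwrite('pics/wrist4c.png',cv2.resize(d[230:530,230:530],None,fx=2,fy=2,interpolation=cv2.INTER_CUBIC))
E
```

```text
4.25 [498.2  88.4  54.8] [-1.5698 -0.0026 -0.2422] [0.3 0.3 1.3] 50.0 blk [[-84.1  31.6  54.8]]
```

View pics/wrist4c.png

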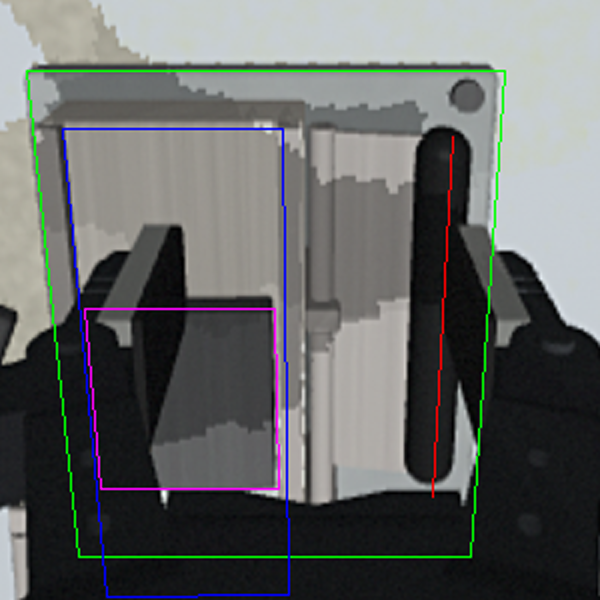

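View pics/side4.png

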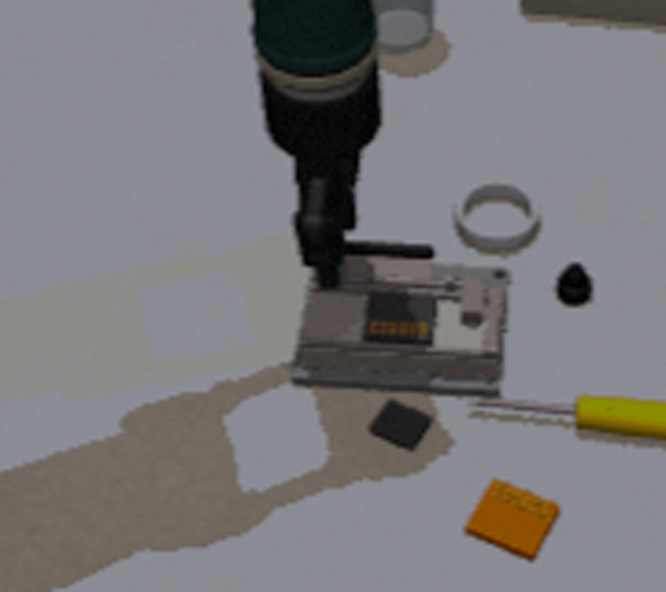

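step_arm:
  plan:
    - [[0,0,-0.35,0,0,0],[0,0.4,0,0,0,0],[0,0.4,0,0,0,0],[0,0,0,0,0,0],[0,0,0,0,0,0]]

```text
clock: 4.85
position: [495.3, 84.7, 44.6]
tool_rot: [-1.571, 0.001, -0.242]
force: [0.5, -0.4, -0.8]
grip_width: 50.1
```

```bash
python3 look.py 5 wrist top;python3 - <<'E'
import cv2
d=cv2.imread('pics/wrist5.png'); cv2.imwrite('pics/wrist5c.png',cv2.resize(d[230:530,230:530],None,fx=2,fy=2,interpolation=cv2.INTER_CUBIC))
E
```

```text
4.85 [495.3  84.7  44.6] [-1.5711e+00  7.0000e-04 -2.4240e-01] [ 0.5 -0.4 -0.8] 50.1 blk [[-86.   27.3  44.6]]
```

View pics/wrist5c.png

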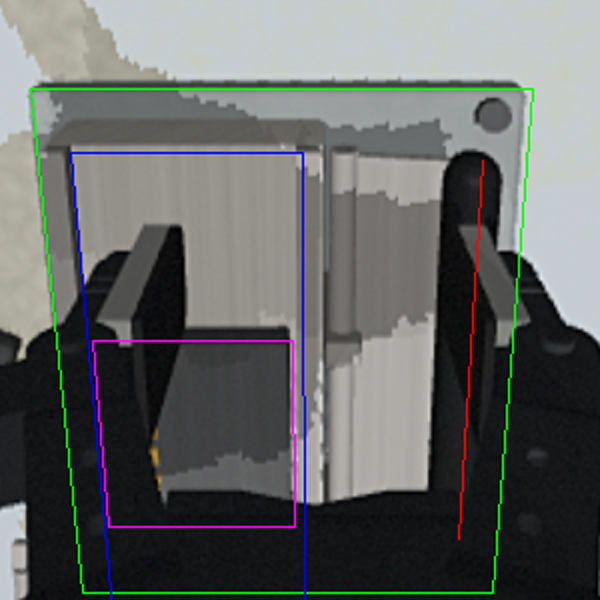

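step_arm:
  plan:
    - [[0,0.4,0,0,0,0],[0,0.4,0,0,0,0],[0,0.4,0,0,0,0],[0,0,0,0,0,0],[0,0,0,0,0,0]]

```text
clock: 5.45
position: [496.3, 85.1, 33.3]
tool_rot: [-1.57, -0.001, -0.242]
force: [-0.4, 2.7, 3.4]
grip_width: 49.4
```

```bash
python3 look.py 6 wrist side;python3 - <<'E'
import cv2
d=cv2.imread('pics/wrist6.png'); cv2.imwrite('pics/wrist6c.png',cv2.resize(d[230:530,230:530],None,fx=2,fy=2,interpolation=cv2.INTER_CUBIC))
E
```

```text
5.45 [496.3  85.1  33.3] [-1.570e+00 -8.000e-04 -2.424e-01] [-0.4  2.7  3.4] 49.4 blk [[-85.2  27.9  33.3]]
```

View pics/wrist6c.png

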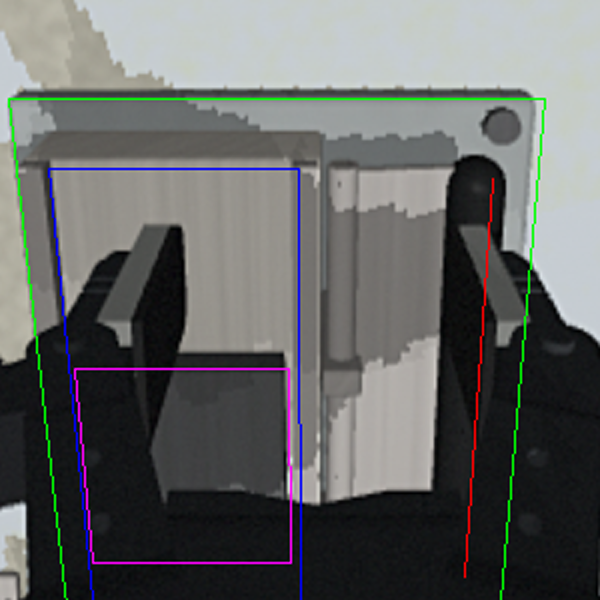

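View pics/side6.png

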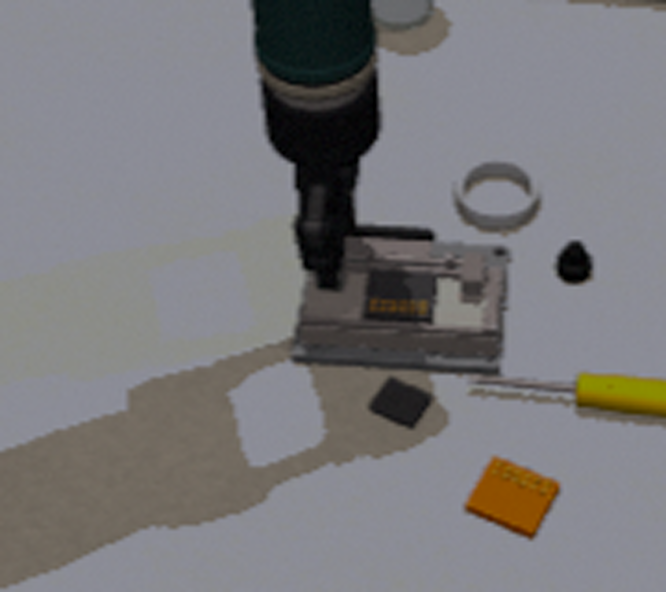

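step_arm:
  plan:
    - [[0,0.3,0,0,0,0],[0,0.3,0,0,0,0],[0,0,0,0,0,0],[0,0,0,0,0,0]]

```text
clock: 5.95
position: [496.2, 84.8, 27.2]
tool_rot: [-1.57, -0.001, -0.242]
force: [1.6, 2.9, 4.7]
grip_width: 50.0
```

```bash
python3 look.py 7 wrist side;python3 - <<'E'
import cv2
d=cv2.imread('pics/wrist7.png'); cv2.imwrite('pics/wrist7c.png',cv2.resize(d[230:530,230:530],None,fx=2,fy=2,interpolation=cv2.INTER_CUBIC))
E
```

```text
5.95 [496.2  84.8  27.2] [-1.5703e+00 -9.0000e-04 -2.4250e-01] [1.6 2.9 4.7] 50.0 blk [[-85.2  27.7  27.2]]
```

View pics/wrist7c.png

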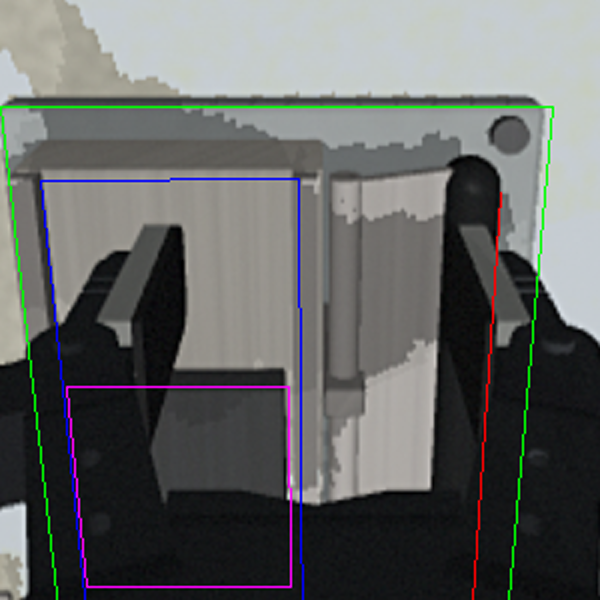

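View pics/side7.png

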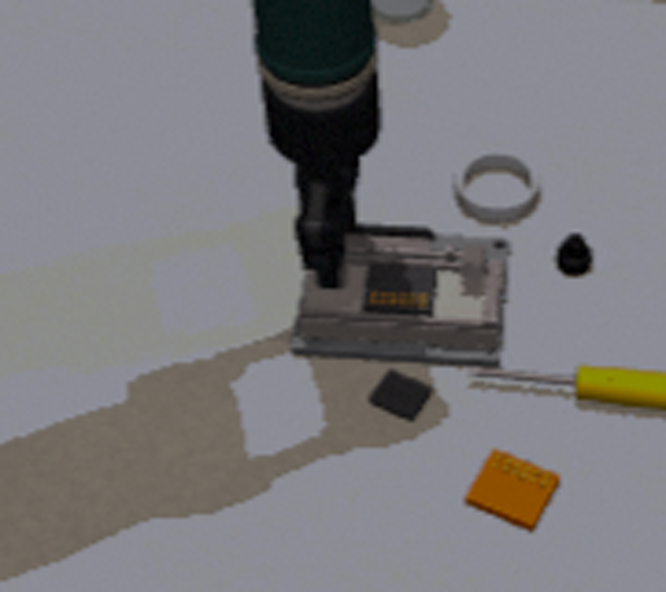

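step_arm:
  plan:
    - [[0,0.15,0,0,0,0],[0.5,0,0,0,0,0],[0.5,0,0,0,0,0],[0.5,0,0,0,0,0],[0.5,0,0,0,0,0]]

```text
clock: 6.55
position: [511.6, 79.3, 25.0]
tool_rot: [-1.574, 0.007, -0.242]
force: [-8.5, 0.4, 12.9]
grip_width: 50.1
```

step_arm:
  plan:
    - [[0.4,0,0,0,0,0],[0.4,0,0,0,0,0],[0,0,0,0,0,0]]

```text
clock: 6.85
position: [519.8, 77.0, 25.0]
tool_rot: [-1.574, 0.006, -0.241]
force: [-6.1, -1.0, 11.6]
grip_width: 50.0
```

```bash
python3 look.py 8 wrist side top;python3 - <<'E'
import cv2
d=cv2.imread('pics/wrist8.png'); cv2.imwrite('pics/wrist8c.png',cv2.resize(d[230:530,230:530],None,fx=2,fy=2,interpolation=cv2.INTER_CUBIC))
E
```

```text
6.85 [519.8  77.   25. ] [-1.5742  0.0063 -0.2415] [-6.1 -1.  11.6] 50.0 blk [[-60.4  25.7  25. ]]
```

View pics/wrist8c.png

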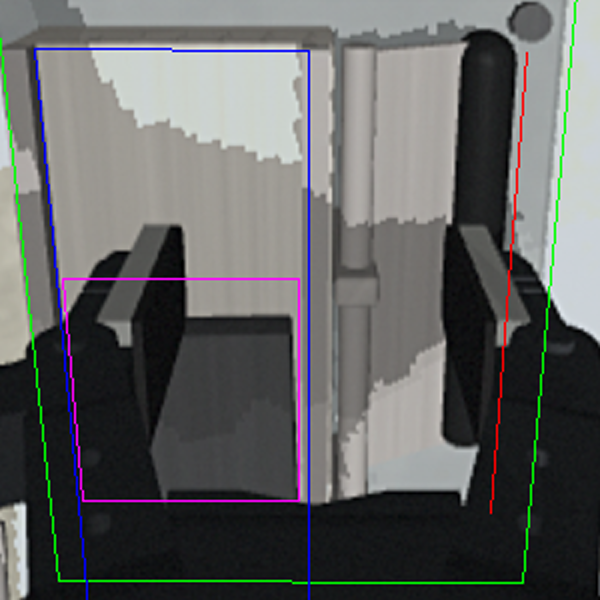

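View pics/side8.png

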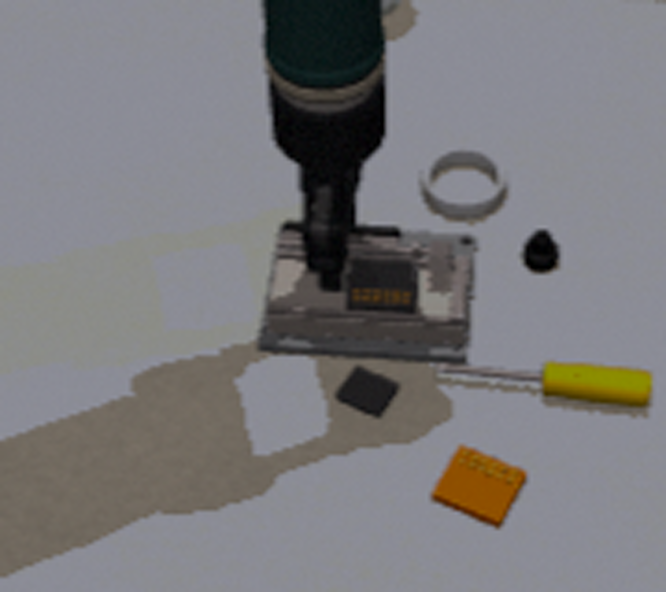

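step_arm:
  plan:
    - [[0.2,-0.1,0.2,0,0,0],[0.4,0,0,0,0,0],[0.4,0,0,0,0,0],[0.4,0,0,0,0,0],[0,0,0,0,0,0]]

```text
clock: 7.5
position: [534.0, 75.8, 25.4]
tool_rot: [-1.574, 0.006, -0.242]
force: [-3.9, 0.2, 7.0]
grip_width: 50.1
```

```bash
python3 look.py 9 wrist side top;python3 - <<'E'
import cv2
d=cv2.imread('pics/wrist9.png'); cv2.imwrite('pics/wrist9c.png',cv2.resize(d[230:530,230:530],None,fx=2,fy=2,interpolation=cv2.INTER_CUBIC))
E
```

```text
7.5 [534.   75.8  25.4] [-1.5737  0.0059 -0.2417] [-3.9  0.2  7. ] 50.1 blk [[-46.3  27.9  25.4]]
```

View pics/wrist9c.png

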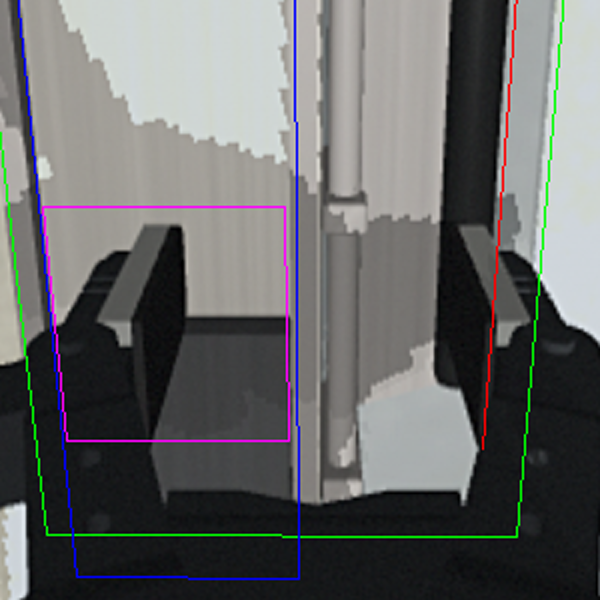

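View pics/side9.png

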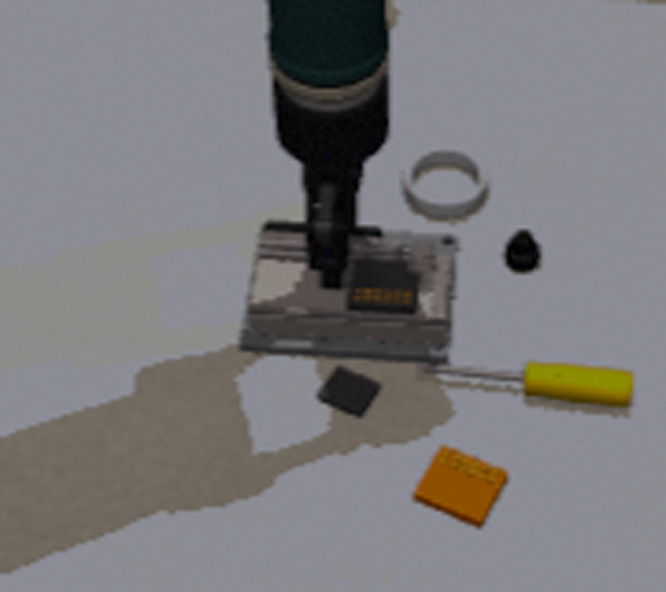

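step_arm:
  plan:
    - [[0.4,0,0,0,0,0],[0.4,0,0,0,0,0],[0.1,0,0,0,0,0],[0,0,0,0,0,0]]

```text
clock: 8.05
position: [542.3, 73.8, 25.4]
tool_rot: [-1.574, 0.007, -0.242]
force: [-4.4, 1.2, 7.4]
grip_width: 50.1
```

step_arm:
  plan:
    - [[0.2,0,0,0,0,0],[0,0,0,0,0,0]]

```text
clock: 8.25
position: [544.2, 73.3, 25.4]
tool_rot: [-1.574, 0.007, -0.242]
force: [-4.5, 1.2, 8.1]
grip_width: 50.2
```

step_arm:
  plan:
    - [[0.2,0,0,0,0,0],[0,0,0,0,0,0]]

```text
clock: 8.45
position: [544.9, 73.2, 25.3]
tool_rot: [-1.574, 0.009, -0.242]
force: [-7.8, 1.6, 9.9]
grip_width: 50.2
```

step_arm:
  plan:
    - [[0.15,0,0,0,0,0],[0,0,0,0,0,0]]

```text
clock: 8.65
position: [545.0, 73.1, 25.3]
tool_rot: [-1.574, 0.012, -0.243]
force: [-11.8, 3.6, 13.8]
grip_width: 49.5
```

```bash
python3 look.py 10 wrist side top;python3 - <<'E'
import cv2
d=cv2.imread('pics/wrist10.png'); cv2.imwrite('pics/wrist10c.png',cv2.resize(d[230:530,230:530],None,fx=2,fy=2,interpolation=cv2.INTER_CUBIC))
E
```

```text
8.65 [545.   73.1  25.3] [-1.574   0.0121 -0.2426] [-11.8   3.6  13.8] 49.5 blk [[-35.   28.   25.3]]
```

View pics/wrist10c.png

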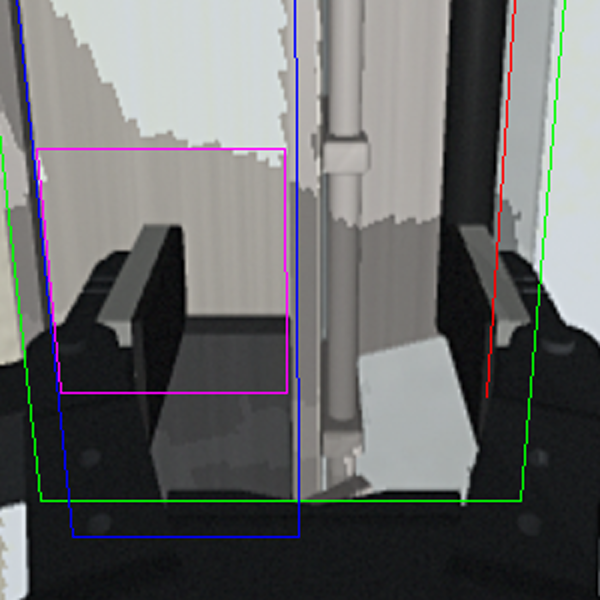

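View pics/side10.png

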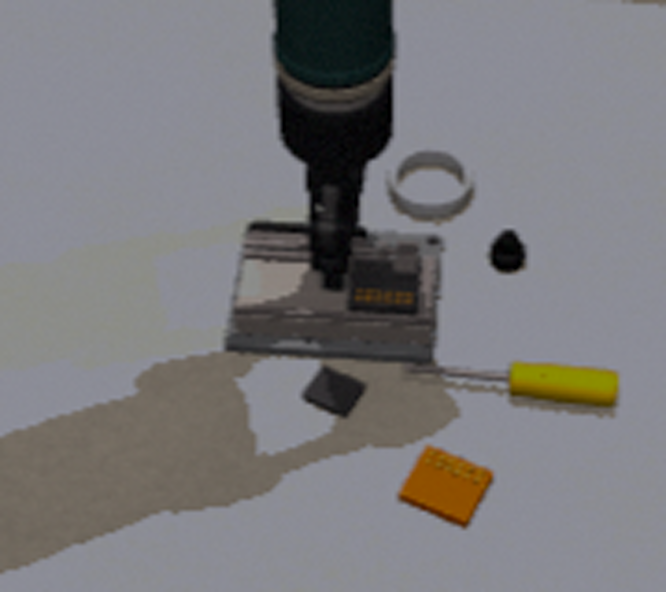

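step_arm:
  plan:
    - [[0,0,0,0,0,0],[-0.4,0,0,0,0,0],[-0.6,0,0,0,0,0],[0,0,0,0,0,0]]

```text
clock: 9.2
position: [541.3, 74.8, 26.8]
tool_rot: [-1.572, -0.001, -0.242]
force: [0.8, -0.4, 5.6]
grip_width: 49.7
```

```bash
python3 look.py 11 wrist side top;python3 - <<'E'
import cv2
d=cv2.imread('pics/wrist11.png'); cv2.imwrite('pics/wrist11c.png',cv2.resize(d[230:530,230:530],None,fx=2,fy=2,interpolation=cv2.INTER_CUBIC))
E
```

```text
9.2 [541.3  74.8  26.8] [-1.5718e+00 -1.0000e-03 -2.4180e-01] [ 0.8 -0.4  5.6] 49.7 blk [[-39.   28.7  26.8]]
```

View pics/wrist11c.png

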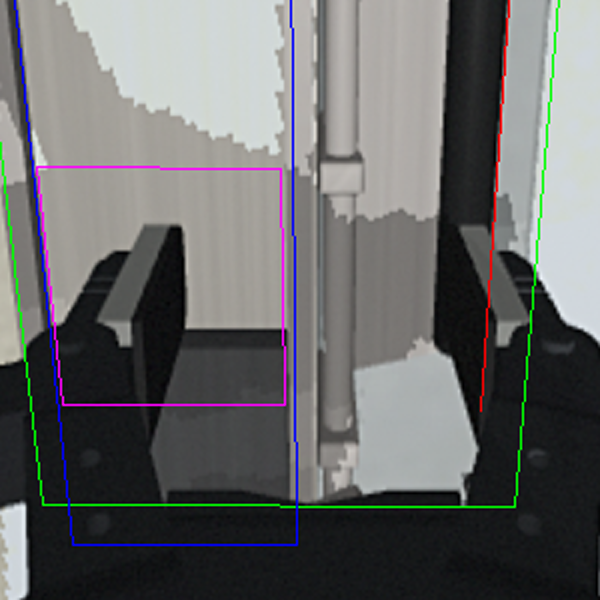

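View pics/top11.png

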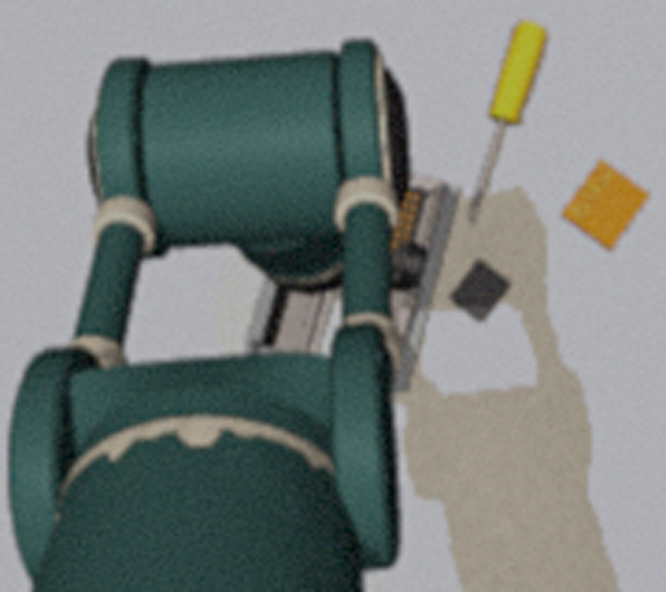

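step_arm:
  plan:
    - [[-0.2,-0.2,0,0,0,0],[0,-0.3,0,0,0,0],[0,-0.4,0,0,0,0],[0,-0.6,0,0,0,0],[0,-1,0,0,0,0]]

```text
clock: 9.85
position: [537.1, 75.8, 50.4]
tool_rot: [-1.572, 0.004, -0.242]
force: [-0.1, 0.3, 0.4]
grip_width: 50.0
```

step_arm:
  plan:
    - [[0,-2,0,0,0,0],[-2,-3,0,0,0,0],[-3,-4,0,0,0,0],[-4,-3,0,0,0,0],[0,0,0,0,0,0]]

```text
clock: 10.35
position: [451.0, 98.7, 176.4]
tool_rot: [-1.568, -0.005, -0.241]
force: [1.6, -0.3, -0.3]
grip_width: 49.8
```

step_arm:
  plan:
    - [[0,0,0,0,0,0],[0,0,0,0,0,0],[0,0,0,0,0,0]]

```text
clock: 10.65
position: [451.6, 97.2, 169.9]
tool_rot: [-1.572, 0.003, -0.243]
force: [0.3, -0.4, 0.9]
grip_width: 49.4
```

```bash
python3 look.py 12 wrist side;python3 - <<'E'
import cv2
from plant import bot
from h import *
d=cv2.imread('pics/wrist12raw.png')
cp=bot.camera_params('wrist'); q=proj(cp,b2w([572.28,37.58,-.2417],[(0,10,40)]))[0].astype(int); print(q)
a=d[max(q[1]-60,0):q[1]+60,q[0]-70:q[0]+70]; cv2.imwrite('pics/wrist12c.png',cv2.resize(a,None,fx=5,fy=5,interpolation=cv2.INTER_CUBIC))
d=cv2.imread('pics/side12raw.png')
cv2.imwrite('pics/side12c.png',cv2.resize(d[160:220,190:280],None,fx=8,fy=8,interpolation=cv2.INTER_CUBIC))
E
```

```text
10.65 [451.6  97.2 169.9] [-1.5721  0.0027 -0.2427] [ 0.3 -0.4  0.9] 49.4 blk [[-131.4   29.   169.9]]
[242 288]
```

View pics/wrist12.png

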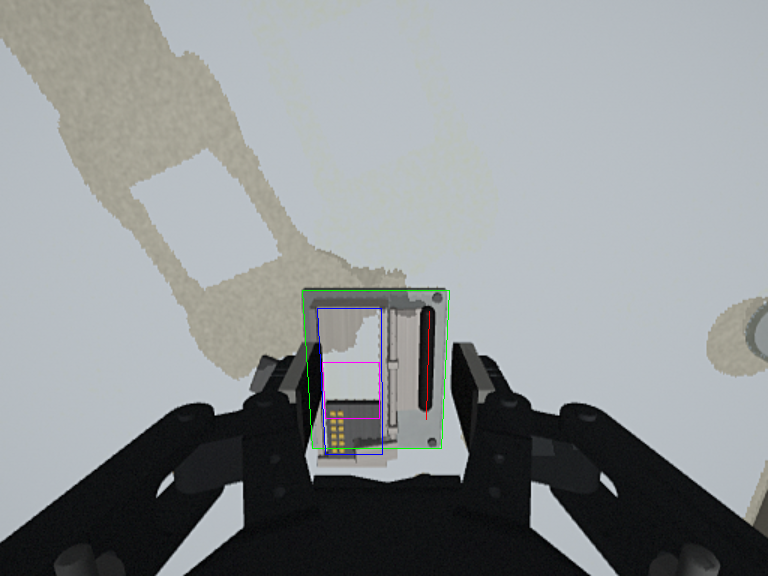

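View pics/side12c.png

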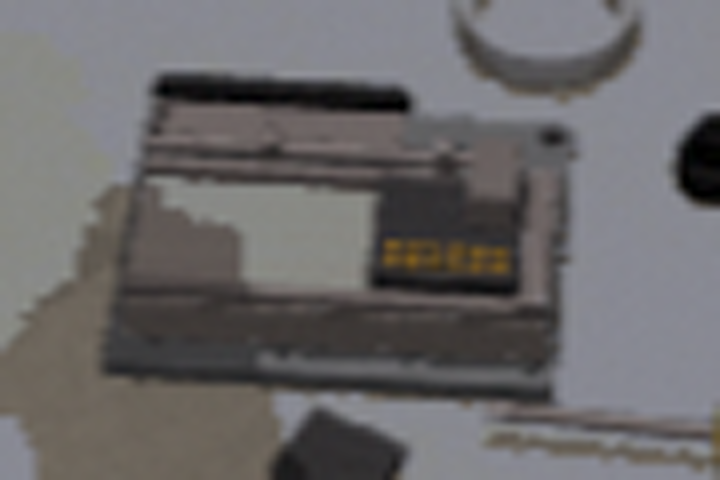

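Run:
```python
from plant import bot
from h import *
cp=bot.camera_params('wrist'); E=np.load('wrist12E.npy'); cp['extrinsics']=E; K=cp['camera_matrix']
p=[572.28,37.58,-.2417]; d=np.load('wrist12d.npy')
v,u=np.mgrid[0:384,0:512]
c=np.stack([(u-K[0,2])/K[0,0]*d,-(v-K[1,2])/K[1,1]*d,-d],-1); b=w2b(p,((c-E[:3,3])@E[:3,:3]).reshape(-1,3)).reshape(384,512,3)
for col in (230,236,242,248): # step in depth z along column
    for r in range(255,285): 
        if b[r-1,col,2]<34<b[r,col,2] : print(col,r,b[r-1:r+2,col].round(1).tolist())
for name,(x0,x1,y0,y1,lo,hi) in dict(bar=(-100,-25,56.5,61,25,60),plate=(-20,0,5,18,25,50),plateS=(-20,0,-5,2,25,50),arm=(8,20,8,25,25,80)).items():
    m=(b[...,0]>x0)&(b[...,0]<x1)&(b[...,1]>y0)&(b[...,1]<y1)&(b[...,2]<hi)&(b[...,2]>lo)&(d>0); print(name,m.sum(),np.percentile(b[m][:,2],[5,50,95]).round(1))
a=cv2.imread('pics/wrist12raw.png')[190:315,195:305]; cv2.imwrite('pics/w12d.png',cv2.resize(a,None,fx=4.7,fy=4.7,interpolation=cv2.INTER_CUBIC))
```

```text
230 268 [[-25.1, -5.6, 32.7], [-25.2, -5.4, 35.0], [-24.9, -5.2, 36.7]]
236 268 [[-24.6, 1.6, 31.9], [-25.0, 1.8, 34.7], [-24.5, 1.9, 36.0]]
242 268 [[-25.1, 9.0, 32.7], [-24.9, 9.1, 34.6], [-25.0, 9.2, 36.9]]
248 268 [[-25.3, 16.3, 33.0], [-25.2, 16.4, 35.0], [-24.6, 16.4, 36.2]]
bar 228 [38.8 39.8 40.9]
plate 154 [37.1 38.1 39.2]
plateS 84 [37.3 38.1 39.1]
arm 154 [37.3 47.9 50.5]
```

View pics/w12d.png

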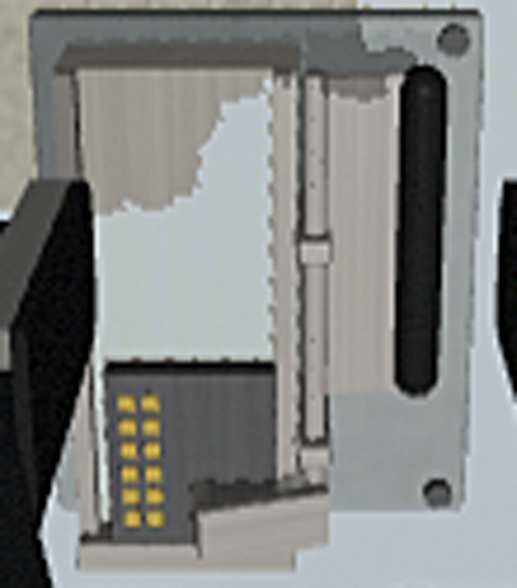

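```bash
python3 -c "
from plant import bot
print(bot.close_job(), bot.read_state()['clock'])"
```

```text
the job is handed in; nothing more can be done
the job is handed in; nothing more can be done
```

The type plate is home against the end stop with the clip let down on it, and I handed the job in with about 11 s on the clock. No verdict was reported.

I pressed the thumb bar with one fingertip to nearly full opening, and the jaw visibly rose. While it stayed down I slid the other fingertip along the channel and pushed the plate until it stopped moving and the push force climbed from about 4 to 12 N. I then backed off about 4 mm, let the clip up slowly and moved the hand clear.

**Final checks (wrist camera depth and force reading):**
- **Plate:** its trailing face is at block x about -25.0 mm, so its origin is within about 1 mm of home. It lies flat, top at z 38 mm, with no visible turn.
- **Clip:** the bar top is at z 39.8 mm, which is about 0.24 rad, and the jaw is resting on the plate.
- **Hand:** it is well clear, with force near zero.
- **Bystanders:** those in the last side view looked unmoved. I did not measure any of them, and the flask and brush were not in that view.

**Disagreements:**
- **Fingertip position:** both the wrist and side cameras put the fingertips about 8 mm behind the TCP, not 25 mm ahead as described. I worked from the observed position.
- **Extra force while pushing:** the downward force rose to 14 N during the push, above the spring's 5 N. It was probably the clip's limit or the hand tilting under the push.

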